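# Lay the standing book block down and jog it into the corner stop

### The arm

A 6-joint arm with a two-finger parallel gripper is mounted at the origin on a cart in front of the work surface, level with it; the furniture and walls round the work are solid. World frame = base frame: x ahead of the robot, y to its left, z up, the work surface at z = 0. Lengths are in mm, angles in rad, forces in N, time in s.
With the tool pointing down it reaches from about 350 to 925 mm from the base axis. Payload 6.4 kg.
Tool frame: the origin (TCP) lies at the very end of the fingers, on their centre line; the grasp point (between the pads) lies 19 mm behind it; z points along the fingers, y is the line along which they close (so a half turn about z gives the same grasp; the last joint's range is limited). The gripper opens to 85 mm and grips with 20 to 120 N. Pads are 22 mm wide; open, the fingers measure 114 mm over their backs; the gripper's body (76 mm by 85 mm) begins 54 mm behind the grasp point. The pads swing forward as they close: fully open they stand 13 mm farther back than shut.
Start: joints at [1.065, 0.245, 1.558, -0, 1.339, -0.174], TCP at [211.732, 614.56, 231.29] pointing down, gripper open.
Joint ranges: [-3.13, 3.13], [-1.02, 2.26], [0.13, 2.54], [-0.95, 4.09], [0.21, 2.88], [-2.74, 2.74]. Speed limits (rad/s): [2.57, 2.57, 3.14, 3.14, 3.14, 3.14].

### API

Orientations are given as a unit quaternion [w, x, y, z].
In Python, from bench import manip gives the robot as it stands. The module is installed in compiled form; this text tells all that it offers.
- The arm moves only by the shell command python3 -m pendant 'ROWS' [FORCE]. ROWS is JSON, a list of rows, each an object of numbers: "x", "y", "z": the shift along the tool's x, y, z in m; "ax", "ay", "az": the turn, a rotation vector about the tool's x, y, z in degrees; "hand": the finger opening in m, from 0 to 0.0854. In form: [{"x": .., "y": .., "z": .., "ax": .., "ay": .., "az": .., "hand": ..}, ...]. A call has 1 to 20 rows; each row is the pose to reach, as a shift and turn from the pose commanded when the call began, along the tool's axes at that moment; what a row does not reach only later rows make up. A row lasts 1/8 s, in which the tool goes at most 62.5 mm and 10.7 degrees, less where a joint would pass 70% of its speed; a pose out of reach is approached as far as the arm can. A call with a gripper value outside its range is refused whole. The fingers move at their own pace and stop on an object; FORCE is the grip in N (left out, the last holds). Time passes only in rows, so rows that repeat a pose let the fingers close. It gives the time, the measured TCP pose, the force, the opening and the grip force at its end, in the units of the state.
- manip.read_state(): the state, without advancing time (a new reading comes with each control period).
- manip.read_camera(name): name is "scene" or "top" or "wrist"; returns the picture (384x512x3 uint8, red, green, blue); there is no depth.
- manip.get_calibration(name): a dict with "camera_matrix" (3x3 intrinsics, pixels), "T" (4x4, takes a point from camera to world coordinates); the wrist camera has in their place "T_tool_cam" (4x4, takes a point from camera to tool coordinates, whose origin is the TCP and whose axes are the flange's). Camera axes: x right, y up, looking along -z (the intrinsics and any distortion apply to the point x, -y, -z); pixel columns grow to the right and rows downward; lengths in mm; the calibration is good to about 2 mm. A picture is of the moment at which its call begins: read the wrist's pose just before it. get_calibration takes no time and is no camera call.
- manip.hand_in(): hands the job in; it is judged then, once.
Trained networks look in the newest picture that a camera, given by its name, has taken for a name from the list of things; names that differ only in an ending like _2 or _b are one class to them, and where a whole thing is asked for, a point or a joint stands for the part that bears it (a point fixed in the world has none). Each returns a list of dicts, best first, with "score" (0 to 1); they miss things now and then, are a little off and sometimes report something else, mostly with a low value. They report only what shows in the picture. A call takes as long as a camera call. They do not tell look-alikes from the thing itself.
- manip.search_frame(camera, query): "xy" ([column, row] in pixels, amid what is visible of it).
- manip.regions_of(camera, query): "mask" (384x512 bool, what is visible of it) and "xy" ([column, row] in pixels, amid what is visible of it).
- manip.tip_of(camera, query): "xy" ([column, row] in pixels: a listed point, or the origin of a listed thing).
The state is a dict: "time_s": time; "qpos": joint angles; "qd": joint speeds; "tau": joint torques, N m; "position": TCP position; "tcp_rot": TCP orientation; "wrist_force": force on the tool from outside, world axes, zero at the start; "wrist_torque": the same for the moment, N m; "width": finger opening in mm; "grasp_force": force on a finger pad.
Only numpy, scipy, OpenCV 4.12 (cv2) and the standard library are available. Lean on these libraries where they do the work, as an engineer would, in place of code of your own. Each camera call takes 0.05 s, during which the arm holds its last target. There are 200 camera calls.

### The job

Tip over the book block that stands on edge on the plywood board, away from its printed side, so that it lies flat with the printed face up; then push it along the board until it sits square and fully home against both steel fences. Only push it with the fingers - it is never picked up - and leave everything else where it stands.

Things in the scene. Friction and masses are not known exactly. Their poses are not given: they have to be found in the camera images.
- jog_board: Fixed plywood board, 300x300x12 mm, on the bench, turned up to 0.3 rad; origin at the centre of its underside, top face at z = 12 mm. Two dark steel fences, 15 mm wide and 15 mm above the top face, run along its far (+x) and left (+y) edges, their inner faces at x = +135 mm and y = +135 mm in the board's frame. The near (-x) and right (-y) edges are open.
- home (a point): Fixed point on the board, with the board's axes, where the book block's centre is when it lies flat and fully home in the corner: 60 mm in x and 35 mm in y from the board's centre, 25 mm above the bench (13 mm above the board's top face).
- book_mid (a point): Centre of the loose book block, 150x200x26 mm, about 0.6 kg. Its axes: x along the 150 mm side, y along the 200 mm side, z out of the printed face. It starts standing on a 200x26 mm edge: x up, z towards the board's near edge, y along the board's y within 0.15 rad; its top is 162 mm up. Flat, printed face up: z up, x and y as the board's. It tips if pushed near the top, slides if low.
- book_foot (a point): Middle of the 200x26 mm edge face on which the book block stands at the start (75 mm from the block's centre along its -x); after it has been tipped over, the middle of the edge nearest the open near side of the board.
- book_top (a point): Middle of the opposite 200x26 mm edge face, the top one at the start (75 mm from the block's centre along its +x).
- weight_a: Bystander, to be left alone: dark iron weight with a brass knob, 45x60x70 mm, left of the board; loose, origin at the centre of its underside.
- weight_b: Bystander, to be left alone: second dark iron weight with a brass knob, 45x60x70 mm, right of the board; loose, origin at the centre of its underside.
- stamp: Bystander, to be left alone: rubber stamp with a wooden handle, 22x50x67 mm, left of the board; loose, origin at the centre of its underside.
- linen_roll: Bystander, to be left alone: roll of white linen tape, 66 mm across, 20 mm high, just right of the board; loose, origin at the centre of its underside.
- spool: Bystander, to be left alone: wooden spool of white thread, 33 mm across, 42 mm high, right of the board; loose, origin at the centre of its underside.
Things that resemble listed ones, but are neither listed nor needed, are in the scene too. There is more than one size of the part that bears book_mid; the job needs the largest.

How it is judged (in metres and radians):
On the way:
1. the book block lies flat on the board, printed face up (angle between book_mid's own z axis and vertical below 0.05 rad and z of book_mid in the frame of home below 0.006 m), for 0.2 s.
At the end, for the whole second after the job is handed in: The book block lies flat on the board, printed face up (within 0.05 rad and 6 mm of height), its centre within 4 mm of the home point both ways and its sides within 0.035 rad of the fences, at rest (all of step 1 and x of book_mid in the frame of home between -0.004 and 0.004 m and y of book_mid in the frame of home between -0.004 and 0.004 m and z of book_mid in the frame of home above -0.006 m and angle between the y axis of book_mid and the y axis of home, either way round below 0.035 rad); the robot touches nothing.
It fails at once if the book block is lifted: its foot edge rises more than 30 mm above where it stood, or its centre more than 20 mm (height (world z) of book_foot above 0.042 m or height (world z) of book_mid above 0.107 m).
It fails at once if a bystander is shifted or knocked by more than 15 mm (distance of any of weight_a, weight_b, stamp, linen_roll, spool from where it was at the start of the episode above 0.015 m).
It also fails if it takes over 72 s, if anything falls off the work surface, if the arm or the gripper's body presses on something with over 40 N, if the wrist force passes 120 N, or if a joint passes its speed limit or range.

## Working session

There is one attempt and no reset: what is moved stays moved. The work goes in short steps, Python scripts to look and compute and a shell command to move; the robot and the scene stay as the last step left them, time stands still between calls to the robot, and variables do not carry over. Pictures are saved under pics/ and viewed, at most 10 in all, crops included, and the job is handed in when it is done.

```bash
mkdir -p pics
cat > h.py <<'E'
import numpy as np, cv2
from bench import manip
def ray(cam,uv):
    c=manip.get_calibration(cam);K=np.array(c["camera_matrix"]);T=np.array(c["T"])
    d=np.linalg.solve(K,[uv[0],uv[1],1]);d=T[:3,:3]@(d*[1,-1,-1]);return T[:3,3],d
def onz(cam,uv,z):
    o,d=ray(cam,uv);return o+d*(z-o[2])/d[2]
def proj(cam,P):
    c=manip.get_calibration(cam);K=np.array(c["camera_matrix"]);T=np.array(c["T"])
    p=T[:3,:3].T@(np.array(P,float)-T[:3,3]);q=K@(p*[1,-1,-1]);return q[:2]/q[2]
def save(n,im): cv2.imwrite("pics/"+n,im[...,::-1])
E
python3 - <<'E'
from h import *
ims=[manip.read_camera(c) for c in("scene","top")]
save("a.png",cv2.resize(np.vstack(ims),(512,768))[:,:]) if 0 else save("a.png",cv2.resize(np.hstack(ims),(800,300)))
save("top.png",cv2.resize(ims[1],(800,600)))
for c in("scene","top"):
    k=manip.get_calibration(c);print(c,{a:(np.round(b,2).tolist() if not isinstance(b,str) else b) for a,b in k.items()})
    for q in("jog_board","book_mid","book_top","book_foot","home","weight_a","stamp","linen_roll","spool"):
        r=manip.tip_of(c,q)
        print(q,[(np.round(x["xy"]).tolist(),round(x["score"],2)) for x in r[:4]])
E
```

```text
scene {'camera_matrix': [[491.31, 0.0, 266.14], [0.0, 491.31, 192.13], [0.0, 0.0, 1.0]], 'T': [[-0.8, 0.43, -0.42, -74.99], [-0.6, -0.57, 0.56, 844.06], [0.0, 0.7, 0.71, 1241.9], [0.0, 0.0, 0.0, 1.0]]}
jog_board [([264.0, 207.0], 0.91), ([226.0, 253.0], 0.67)]
book_mid [([289.0, 198.0], 0.86), ([368.0, 163.0], 0.82), ([170.0, 238.0], 0.67), ([264.0, 211.0], 0.55)]
book_top [([292.0, 178.0], 0.68), ([170.0, 223.0], 0.64), ([371.0, 151.0], 0.57)]
book_foot [([289.0, 209.0], 0.93), ([364.0, 179.0], 0.89), ([296.0, 168.0], 0.64), ([176.0, 245.0], 0.59)]
home [([245.0, 211.0], 0.73)]
weight_a [([323.0, 173.0], 0.76), ([225.0, 252.0], 0.54)]
stamp [([247.0, 269.0], 0.57)]
linen_roll [([297.0, 167.0], 0.46)]
spool [([280.0, 166.0], 0.55)]
top {'camera_matrix': [[461.02, 0.0, 253.11], [0.0, 461.02, 191.68], [0.0, 0.0, 1.0]], 'T': [[0.03, 0.99, -0.11, 444.71], [-1.0, 0.03, 0.01, -36.87], [0.01, 0.11, 0.99, 1458.64], [0.0, 0.0, 0.0, 1.0]]}
jog_board [([334.0, 187.0], 0.6), ([257.0, 191.0], 0.59)]
book_mid [([160.0, 142.0], 0.83), ([254.0, 193.0], 0.59), ([372.0, 260.0], 0.58)]
book_top [([157.0, 140.0], 0.85), ([376.0, 261.0], 0.68), ([270.0, 215.0], 0.61)]
book_foot [([268.0, 217.0], 0.97), ([366.0, 256.0], 0.7), ([165.0, 150.0], 0.63), ([258.0, 192.0], 0.4)]
home [([242.0, 178.0], 0.71), ([270.0, 216.0], 0.43)]
weight_a [([188.0, 194.0], 0.64), ([341.0, 215.0], 0.64)]
stamp [([187.0, 224.0], 0.64)]
linen_roll [([334.0, 186.0], 0.62)]
spool [([325.0, 167.0], 0.61)]
```

View pics/top.png

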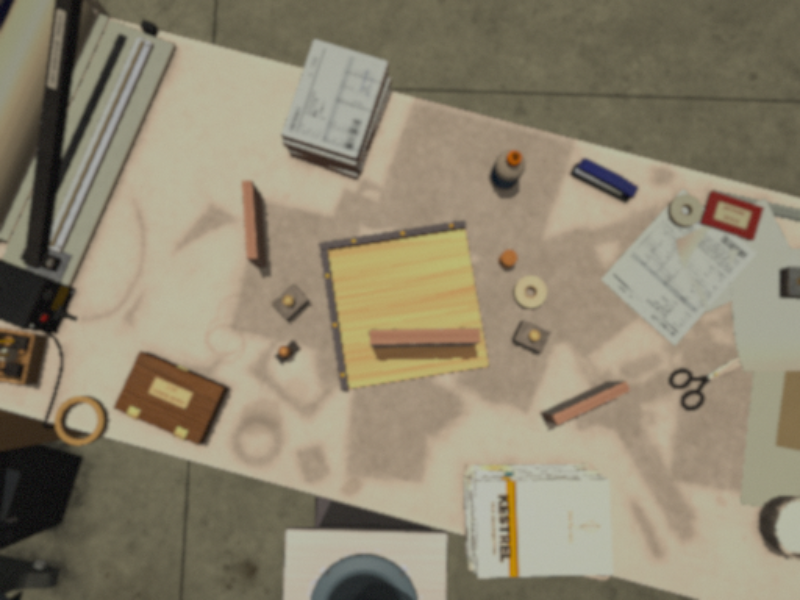

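View pics/a.png

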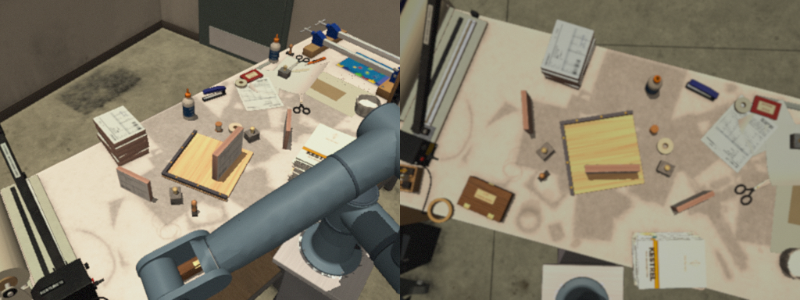

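The book candidates are the blocks at about (160,142), (374,258) and (272,216) in top pixels. The last is the longest and stands on the board, so I choose it. The top view has +x up and +y left.

Run:
```python
from h import *
im=manip.read_camera("top")
save("crop.png",cv2.resize(im[130:260,150:400],None,fx=3,fy=3,interpolation=cv2.INTER_CUBIC))
for q,z in(("jog_board",12),("book_mid",162)):
    for r in manip.regions_of("top",q)[:4]:
        m=r["mask"].astype(np.uint8)
        if m.sum()<30: continue
        rc=cv2.minAreaRect(cv2.findNonZero(m)); b=cv2.boxPoints(rc)
        print(q,round(r["score"],2),np.round(r["xy"]),m.sum(),"\n",np.round(b).tolist(),[np.round(onz("top",p,z)[:2]).tolist() for p in b])
hs=dict(weight_a=0,stamp=0,linen_roll=0,spool=0)
for q in hs:
    for r in manip.tip_of("top",q)[:3]: print(q,np.round(onz("top",r["xy"],0)))
c=manip.get_calibration("wrist");print(c)
print(manip.read_state())
```

```text
jog_board 0.89 [256. 190.] 8105 
 [[203.0, 155.0], [298.0, 139.0], [313.0, 233.0], [218.0, 249.0]] [[718.0, 117.0], [777.0, -184.0], [479.0, -238.0], [422.0, 57.0]]
book_mid 0.94 [164. 145.] 599 
 [[154.0, 116.0], [166.0, 115.0], [171.0, 170.0], [159.0, 171.0]] [[799.0, 245.0], [803.0, 209.0], [645.0, 189.0], [641.0, 224.0]]
book_mid 0.9 [372. 259.] 681 
 [[345.0, 263.0], [398.0, 238.0], [403.0, 250.0], [351.0, 275.0]] [[395.0, -307.0], [468.0, -456.0], [436.0, -471.0], [363.0, -323.0]]
book_mid 0.77 [271. 218.] 756 
 [[238.0, 220.0], [238.0, 208.0], [306.0, 210.0], [306.0, 223.0]] [[506.0, -4.0], [542.0, -5.0], [540.0, -197.0], [504.0, -196.0]]
book_mid 0.61 [336. 185.] 344 
 [[329.0, 177.0], [350.0, 177.0], [350.0, 196.0], [329.0, 196.0]] [[636.0, -260.0], [638.0, -320.0], [584.0, -320.0], [582.0, -261.0]]
weight_a [ 535. -316.    0.]
weight_a [585. 156.   0.]
stamp [494. 167.   0.]
linen_roll [ 627. -306.    0.]
linen_roll [596. -64.   0.]
spool [ 696. -268.    0.]
{'camera_matrix': array([[272.03695745,   0.        , 259.60367323],
       [  0.        , 272.03695745, 188.99227166
[... 401 characters left out ...]
00e+00]])}
{'time_s': 1.35, 'qpos': array([ 1.06486566e+00,  2.45107948e-01,  1.55782810e+00, -5.39778911e-06,
        1.33868973e+00, -1.74114504e-01]), 'qd': array([ 0.00113104,  0.00090595, -0.00201409,  0.00146596,  0.00078493,
       -0.00040403]), 'tau': array([ 4.76973073e-04, -4.29506528e+01, -3.26421618e+01, -1.32757955e-04,
        3.59204332e-04, -1.12175263e-05]), 'position': array([211.74920103, 614.54269139, 231.27003852]), 'tcp_rot': array([-3.04837720e-06,  1.65147397e-01,  9.86268897e-01, -1.64924176e-05]), 'wrist_force': array([ 0.32952504, -0.3929437 , -0.43347087]), 'wrist_torque': array([0.01917407, 0.041671  , 0.02789877]), 'grasp_force': 0.0, 'width': 85.3450792270491}
```

View pics/crop.png

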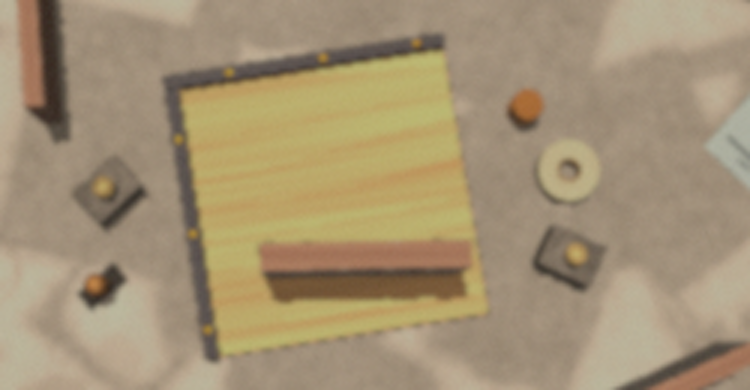

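The crop confirms the choice. The block on the board spans crop x 258–470, about 200 mm at z=162, and it is the longest of the three. Board yaw is about +0.2 and the block's yaw is near 0.03. Next I move above the near side of the board.

```bash
python3 -m pendant '[{"x":-0.46,"y":-0.6,"az":-22,"hand":0.06},{"x":-0.46,"y":-0.6,"az":-22,"hand":0.06},{"x":-0.46,"y":-0.6,"az":-22,"hand":0.06},{"x":-0.46,"y":-0.6,"az":-22,"hand":0.06},{"x":-0.46,"y":-0.6,"az":-22,"hand":0.06},{"x":-0.46,"y":-0.6,"az":-22,"hand":0.06},{"x":-0.46,"y":-0.6,"az":-22,"hand":0.06},{"x":-0.46,"y":-0.6,"az":-22,"hand":0.06},{"x":-0.46,"y":-0.6,"az":-22,"hand":0.06},{"x":-0.46,"y":-0.6,"az":-22,"hand":0.06},{"x":-0.46,"y":-0.6,"az":-22,"hand":0.06},{"x":-0.46,"y":-0.6,"az":-22,"hand":0.06},{"x":-0.46,"y":-0.6,"az":-22,"hand":0.06},{"x":-0.46,"y":-0.6,"az":-22,"hand":0.06},{"x":-0.46,"y":-0.6,"az":-22,"hand":0.06},{"x":-0.46,"y":-0.6,"az":-22,"hand":0.06}]'
cat >> h.py <<'E'
from scipy.spatial.transform import Rotation as Ro
def wT():
    s=manip.read_state();q=np.array(s["tcp_rot"]);T=np.eye(4);T[:3,:3]=Ro.from_quat(q[[1,2,3,0]]).as_matrix();T[:3,3]=s["position"]
    return T@np.array(manip.get_calibration("wrist")["T_tool_cam"])
def wz(uv,z,T):
    K=np.array(manip.get_calibration("wrist")["camera_matrix"])
    d=T[:3,:3]@(np.linalg.solve(K,[uv[0],uv[1],1])*[1,-1,-1]);return T[:3,3]+d*(z-T[2,3])/d[2]
E
python3 - <<'E'
from h import *
T=wT();im=manip.read_camera("wrist");np.save("T.npy",T);save("w1.png",cv2.resize(im,(800,600)))
for q,z in(("book_top",162),("book_mid",87),("book_foot",12),("jog_board",0),("home",25)):
    for r in manip.tip_of("wrist",q)[:2]: print(q,np.round(r["xy"]),round(r["score"],2),np.round(wz(r["xy"],z,T)))
for p in[(236,210.7),(306.7,210),(237,220),(306.7,219.3),(271.7,215)]: print(np.round(onz("top",p,162)))
E
```

```text
[533.   1. 162.]
[ 541. -198.  162.]
[507.  -2. 162.]
[ 515. -198.  162.]
[ 524. -100.  162.]invalid input
```

View pics/w1.png

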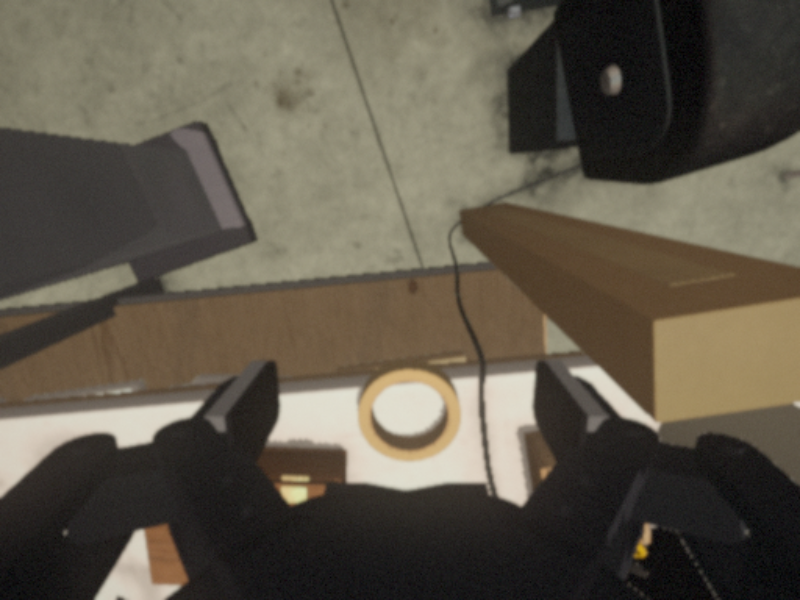

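The wrist picture still shows the start pose: the call was refused, so nothing moved. It looks towards the robot side. I'll try again with every key given.

```bash
python3 -m pendant '[{"x":-0.03,"y":-0.04,"z":0,"ax":0,"ay":0,"az":-2,"hand":0.06}]'; python3 -m pendant '[{"x":-0.06,"y":-0.08}]'
```

```text
time_s: 1.78
position: [226.8, 567.8, 231.1]
tcp_rot: [0.0, 0.146, 0.989, 0.0]
wrist_force: [1.2, -0.3, 0.5]
width: 69.7
grasp_force: 0.0invalid input
```

```bash
python3 -m pendant '[{"x":-0.415,"y":-0.576,"z":0,"ax":0,"ay":0,"az":-19.3,"hand":0.06},{"x":-0.415,"y":-0.576,"z":0,"ax":0,"ay":0,"az":-19.3,"hand":0.06},{"x":-0.415,"y":-0.576,"z":0,"ax":0,"ay":0,"az":-19.3,"hand":0.06},{"x":-0.415,"y":-0.576,"z":0,"ax":0,"ay":0,"az":-19.3,"hand":0.06},{"x":-0.415,"y":-0.576,"z":0,"ax":0,"ay":0,"az":-19.3,"hand":0.06},{"x":-0.415,"y":-0.576,"z":0,"ax":0,"ay":0,"az":-19.3,"hand":0.06},{"x":-0.415,"y":-0.576,"z":0,"ax":0,"ay":0,"az":-19.3,"hand":0.06},{"x":-0.415,"y":-0.576,"z":0,"ax":0,"ay":0,"az":-19.3,"hand":0.06},{"x":-0.415,"y":-0.576,"z":0,"ax":0,"ay":0,"az":-19.3,"hand":0.06},{"x":-0.415,"y":-0.576,"z":0,"ax":0,"ay":0,"az":-19.3,"hand":0.06},{"x":-0.415,"y":-0.576,"z":0,"ax":0,"ay":0,"az":-19.3,"hand":0.06},{"x":-0.415,"y":-0.576,"z":0,"ax":0,"ay":0,"az":-19.3,"hand":0.06},{"x":-0.415,"y":-0.576,"z":0,"ax":0,"ay":0,"az":-19.3,"hand":0.06},{"x":-0.415,"y":-0.576,"z":0,"ax":0,"ay":0,"az":-19.3,"hand":0.06}]'
```

```text
time_s: 3.52
position: [455.1, -104.0, 231.1]
tcp_rot: [-0.0, -0.021, 1.0, 0.0]
wrist_force: [0.4, 0.7, -0.0]
width: 59.9
grasp_force: 0.0
```

```bash
python3 -m pendant '[{"x":0,"y":0,"z":0.04,"ax":0,"ay":0,"az":0,"hand":0.06},{"x":0,"y":0,"z":0.09,"ax":0,"ay":0,"az":0,"hand":0.06},{"x":-0.015,"y":0,"z":0.09,"ax":0,"ay":0,"az":0,"hand":0.06},{"x":-0.03,"y":0,"z":0.09,"ax":0,"ay":0,"az":0,"hand":0.06},{"x":-0.037,"y":0,"z":0.09,"ax":0,"ay":0,"az":0,"hand":0.06},{"x":-0.043,"y":0,"z":0.09,"ax":0,"ay":0,"az":0,"hand":0.06},{"x":-0.049,"y":0,"z":0.09,"ax":0,"ay":0,"az":0,"hand":0.06},{"x":-0.055,"y":0,"z":0.09,"ax":0,"ay":0,"az":0,"hand":0.06},{"x":-0.061,"y":0,"z":0.09,"ax":0,"ay":0,"az":0,"hand":0.06}]'
python3 - <<'E'
from h import *
im=manip.read_camera("scene");save("s2.png",cv2.resize(im[100:300,150:400],(750,600),interpolation=cv2.INTER_CUBIC))
E
```

```text
time_s: 4.65
position: [516.6, -102.8, 141.3]
tcp_rot: [-0.0, -0.02, 1.0, 0.0]
wrist_force: [-0.5, -0.2, 0.0]
width: 59.9
grasp_force: 0.2
```

View pics/s2.png

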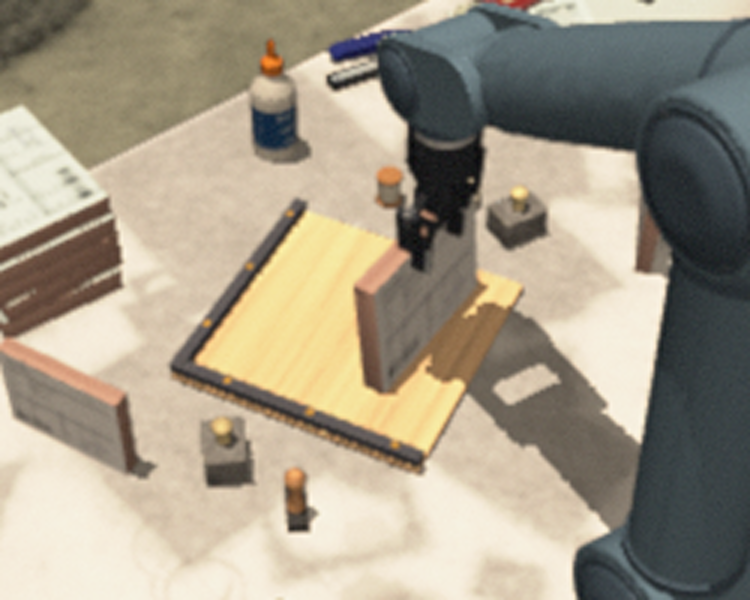

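The printed face looks to the near side, as expected. The fingers are at the block's upper near face and it is just beginning to tilt. I keep pushing.

```bash
python3 -m pendant '[{"x":-0.006,"y":0,"z":0,"ax":0,"ay":0,"az":0,"hand":0.06},{"x":-0.012,"y":0,"z":0,"ax":0,"ay":0,"az":0,"hand":0.06},{"x":-0.018,"y":0,"z":0,"ax":0,"ay":0,"az":0,"hand":0.06},{"x":-0.024,"y":0,"z":0,"ax":0,"ay":0,"az":0,"hand":0.06},{"x":-0.030,"y":0,"z":0,"ax":0,"ay":0,"az":0,"hand":0.06},{"x":-0.030,"y":0,"z":0,"ax":0,"ay":0,"az":0,"hand":0.06},{"x":-0.030,"y":0,"z":0,"ax":0,"ay":0,"az":0,"hand":0.06},{"x":-0.030,"y":0,"z":0,"ax":0,"ay":0,"az":0,"hand":0.06}]'
python3 - <<'E'
from h import *
im=manip.read_camera("scene");save("s3.png",cv2.resize(im[100:300,150:400],(750,600),interpolation=cv2.INTER_CUBIC))
E
```

```text
time_s: 5.7
position: [546.2, -101.6, 141.3]
tcp_rot: [-0.0, -0.02, 1.0, 0.0]
wrist_force: [-0.5, -0.0, -0.0]
width: 59.9
grasp_force: 0.0
```

View pics/s3.png

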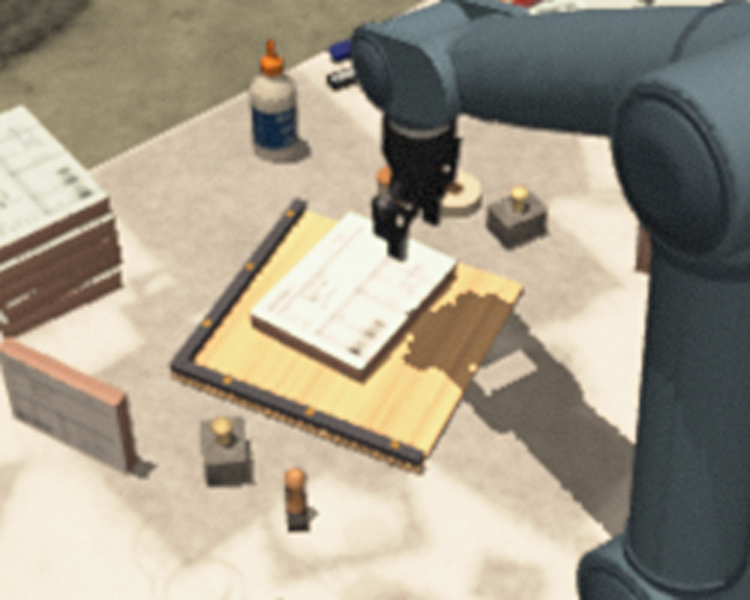

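It lies flat with the printed face up. I back off and measure the block and the board.

```bash
python3 -m pendant '[{"x":0.05,"y":0,"z":0,"ax":0,"ay":0,"az":0,"hand":0.06},{"x":0.085,"y":0,"z":0,"ax":0,"ay":0,"az":0,"hand":0.06},{"x":0.085,"y":0,"z":0,"ax":0,"ay":0,"az":0,"hand":0.06}]'
python3 - <<'E'
from h import *
ims=[]
for c in("top","scene"):
    im=manip.read_camera(c);ims.append(im)
    for q,z in(("jog_board",12),("book_mid",38)):
        for r in manip.regions_of(c,q)[:3]:
            m=r["mask"].astype(np.uint8)
            if m.sum()<1500: continue
            b=cv2.boxPoints(cv2.minAreaRect(cv2.findNonZero(m)))
            if c=="scene": b=cv2.approxPolyDP(max(cv2.findContours(m,0,2)[0],key=len),5,True)[:,0].astype(float)
            print(c,q,round(r["score"],2),m.sum(),np.round(b).tolist(),[np.round(onz(c,p,z)[:2]).tolist() for p in b])
    for q,z in(("book_mid",25),("book_foot",25),("book_top",25),("home",25)):
        for r in manip.tip_of(c,q)[:4]: print(c,q,round(r["score"],2),np.round(onz(c,r["xy"],z)))
save("t4.png",cv2.resize(ims[0][130:260,180:350],None,fx=4,fy=4,interpolation=cv2.INTER_CUBIC))
E
```

```text
time_s: 6.12
position: [459.6, -104.7, 140.8]
tcp_rot: [-0.0, -0.019, 1.0, 0.0]
wrist_force: [0.9, -0.2, 0.1]
width: 59.8
grasp_force: 0.0
top jog_board 0.88 4681 [[202.0, 156.0], [297.0, 139.0], [313.0, 232.0], [219.0, 249.0]] [[716.0, 118.0], [778.0, -182.0], [483.0, -238.0], [424.0, 55.0]]
top book_mid 0.58 3173 [[236.0, 164.0], [302.0, 163.0], [303.0, 212.0], [237.0, 214.0]] [[687.0, 9.0], [697.0, -196.0], [543.0, -202.0], [533.0, 1.0]]
top book_mid 0.67 [749. 250.  25.]
top book_mid 0.63 [ 402. -422.   25.]
top book_mid 0.6 [611. -85.  25.]
top book_foot 0.92 [ 416. -403.   25.]
top book_foot 0.68 [535. -95.  25.]
top book_top 0.81 [693. -79.  25.]
top book_top 0.68 [ 400. -431.   25.]
top book_top 0.64 [760. 254.  25.]
top home 0.81 [650. -14.  25.]
scene jog_board 0.78 3959 [[248.0, 167.0], [207.0, 225.0], [289.0, 257.0], [323.0, 195.0], [300.0, 195.0], [268.0, 228.0], [233.0, 208.0], [262.0, 175.0]] [[778.0, -186.0], [712.0, 116.0], [421.0, 61.0], [480.0, -230.0], [544.0, -182.0], [544.0, 6.0], [692.0, 6.0], [711.0, -183.0]]
scene book_mid 0.6 2172 [[265.0, 172.0], [234.0, 208.0], [270.0, 228.0], [300.0, 192.0]] [[695.0, -180.0], [673.0, 22.0], [525.0, 20.0], [539.0, -172.0]]
scene book_mid 0.93 [611. -87.  25.]
scene book_mid 0.72 [766. 224.  25.]
scene book_mid 0.67 [ 429. -453.   25.]
scene book_foot 0.73 [542. -98.  25.]
scene book_foot 0.68 [ 401. -375.   25.]
scene book_foot 0.57 [726. 256.  25.]
scene book_top 0.97 [692. -95.  25.]
scene book_top 0.76 [796. 199.  25.]
scene book_top 0.48 [ 451. -519.   25.]
scene book_top 0.18 [ 533. -304.   25.]
scene home 0.9 [649.  -7.  25.]
```

View pics/t4.png

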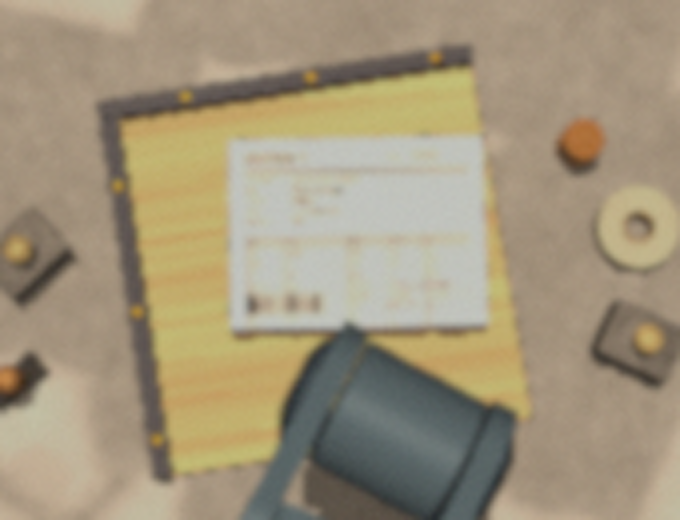

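The block is at board (6, -37) mm and is turned about -0.155 rad relative to the board. The board's centre is at (600, -62) with yaw 0.20, and home works out to about (652, -16). I lower the fingers behind the near edge, aligned with the board.

```bash
python3 -m pendant '[{"x":-0.034,"y":-0.016,"z":0.03,"ax":0,"ay":0,"az":-9.3,"hand":0.06},{"x":-0.034,"y":-0.016,"z":0.07,"ax":0,"ay":0,"az":-9.3,"hand":0.06},{"x":-0.034,"y":-0.016,"z":0.1,"ax":0,"ay":0,"az":-9.3,"hand":0.06},{"x":-0.034,"y":-0.016,"z":0.115,"ax":0,"ay":0,"az":-9.3,"hand":0.06},{"x":-0.034,"y":-0.016,"z":0.12,"ax":0,"ay":0,"az":-9.3,"hand":0.06},{"x":-0.034,"y":-0.016,"z":0.125,"ax":0,"ay":0,"az":-9.3,"hand":0.06},{"x":-0.034,"y":-0.016,"z":0.125,"ax":0,"ay":0,"az":-9.3,"hand":0.06}]'
```

```text
time_s: 7.7
position: [496.5, -119.9, 16.9]
tcp_rot: [0.001, -0.101, 0.995, -0.0]
wrist_force: [-0.9, 0.5, -0.6]
width: 59.7
grasp_force: 0.0
```

```bash
python3 -m pendant '[{"x":-0.010,"y":0,"z":0,"ax":0,"ay":0,"az":0,"hand":0.06},{"x":-0.017,"y":0,"z":0,"ax":0,"ay":0,"az":0,"hand":0.06},{"x":-0.023,"y":0,"z":0,"ax":0,"ay":0,"az":0,"hand":0.06},{"x":-0.029,"y":0,"z":0,"ax":0,"ay":0,"az":0,"hand":0.06},{"x":-0.035,"y":0,"z":0,"ax":0,"ay":0,"az":0,"hand":0.06},{"x":-0.041,"y":0,"z":0,"ax":0,"ay":0,"az":0,"hand":0.06},{"x":-0.047,"y":0,"z":0,"ax":0,"ay":0,"az":0,"hand":0.06},{"x":-0.053,"y":0,"z":0,"ax":0,"ay":0,"az":0,"hand":0.06},{"x":-0.059,"y":0,"z":0,"ax":0,"ay":0,"az":0,"hand":0.06},{"x":-0.065,"y":0,"z":0,"ax":0,"ay":0,"az":0,"hand":0.06},{"x":-0.070,"y":0,"z":0,"ax":0,"ay":0,"az":0,"hand":0.06},{"x":-0.075,"y":0,"z":0,"ax":0,"ay":0,"az":0,"hand":0.06}]'
cat > m.py <<'E'
from h import *
for c in("top","scene"):
    manip.read_camera(c)
    for r in manip.regions_of(c,"book_mid")[:4]:
        m=r["mask"].astype(np.uint8)
        if m.sum()<1500: continue
        P=np.array([[onz(c,p,38)[:2]] for p in cv2.findNonZero(m)[:,0]],np.float32)
        (cx,cy),sz,a=cv2.minAreaRect(P);w=np.array([cx-600,cy+62]);R=np.array([[np.cos(.2),np.sin(.2)],[-np.sin(.2),np.cos(.2)]])
        print(c,"board xy",np.round(R@w,1),"size",np.round(sz),"yaw rel",round((np.radians(a)-.2+np.pi/4)%(np.pi/2)-np.pi/4,3))
E
python3 m.py
```

```text
time_s: 9.2
position: [569.7, -104.4, 16.2]
tcp_rot: [-0.0, -0.101, 0.995, 0.0]
wrist_force: [-4.0, -1.9, -0.1]
width: 60.1
grasp_force: 1.9
top board xy [ 47.6 -26.7] size [151. 201.] yaw rel -0.006Traceback (most recent call last):
  File "m.py", line 7, in <module>
    P=np.array([[onz(c,p,38)[:2]] for p in cv2.findNonZero(m)[:,0]],np.float32)
                 ~~~^^^^^^^^
  File "h.py", line 7, in onz
    o,d=ray(cam,uv);return o+d*(z-o[2])/d[2]
        ~~~^^^^^^^^
  File "h.py", line 4, in ray
    c=manip.get_calibration(cam);K=np.array(c["camera_matrix"]);T=np.array(c["T"])
ValueError: time passes only in moves, steps and waits
```

Squared (-0.006 rad) and about 12 mm short in x. I keep pushing until the force rises.

```bash
python3 -m pendant '[{"x":-0.004,"y":0,"z":0,"ax":0,"ay":0,"az":0,"hand":0.06},{"x":-0.008,"y":0,"z":0,"ax":0,"ay":0,"az":0,"hand":0.06},{"x":-0.010,"y":0,"z":0,"ax":0,"ay":0,"az":0,"hand":0.06},{"x":-0.011,"y":0,"z":0,"ax":0,"ay":0,"az":0,"hand":0.06},{"x":-0.012,"y":0,"z":0,"ax":0,"ay":0,"az":0,"hand":0.06}]';  python3 -m pendant '[{"x":-0.001,"y":0,"z":0,"ax":0,"ay":0,"az":0,"hand":0.06},{"x":-0.002,"y":0,"z":0,"ax":0,"ay":0,"az":0,"hand":0.06}]'
```

```text
time_s: 9.93
position: [578.4, -102.4, 16.3]
tcp_rot: [-0.004, -0.101, 0.995, 0.0]
wrist_force: [-18.9, -5.1, 14.1]
width: 60.2
grasp_force: 9.9
time_s: 10.18
position: [578.4, -102.3, 16.2]
tcp_rot: [-0.007, -0.101, 0.995, 0.001]
wrist_force: [-27.2, -5.9, 21.1]
width: 60.1
grasp_force: 14.1
```

The block bears on the far fence. I back off, rise, and go round to the right side with the hand turned 90°.

```bash
python3 -m pendant '[{"x":0.01,"y":0,"z":0,"ax":0,"ay":0,"az":0,"hand":0.06},{"x":0.03,"y":0,"z":0,"ax":0,"ay":0,"az":0,"hand":0.06},{"x":0.03,"y":0,"z":-0.05,"ax":0,"ay":0,"az":0,"hand":0.06},{"x":0.03,"y":0,"z":-0.1,"ax":0,"ay":0,"az":0,"hand":0.06},{"x":0.01,"y":-0.03,"z":-0.1,"ax":0,"ay":0,"az":10,"hand":0.06},{"x":-0.01,"y":-0.06,"z":-0.1,"ax":0,"ay":0,"az":20,"hand":0.06},{"x":-0.03,"y":-0.08,"z":-0.1,"ax":0,"ay":0,"az":30,"hand":0.06},{"x":-0.05,"y":-0.1,"z":-0.1,"ax":0,"ay":0,"az":40,"hand":0.06},{"x":-0.07,"y":-0.12,"z":-0.1,"ax":0,"ay":0,"az":50,"hand":0.06},{"x":-0.083,"y":-0.1225,"z":-0.1,"ax":0,"ay":0,"az":60,"hand":0.06},{"x":-0.083,"y":-0.1225,"z":-0.1,"ax":0,"ay":0,"az":70,"hand":0.06},{"x":-0.083,"y":-0.1225,"z":-0.1,"ax":0,"ay":0,"az":80,"hand":0.06},{"x":-0.083,"y":-0.1225,"z":-0.1,"ax":0,"ay":0,"az":90,"hand":0.06},{"x":-0.083,"y":-0.1225,"z":-0.1,"ax":0,"ay":0,"az":90,"hand":0.06}]'
sed -i 's/^    manip.read_camera(c)/    manip.read_camera(c);CAL=manip.get_calibration(c);manip.get_calibration=lambda n:CAL/' m.py
sed -i 's/for c in("top","scene")/import sys\nfor c in sys.argv[1:]/' m.py
python3 m.py top; python3 m.py scene
```

```text
time_s: 11.92
position: [689.7, -204.8, 116.3]
tcp_rot: [0.001, 0.631, 0.776, 0.001]
wrist_force: [0.3, 0.2, 0.7]
width: 59.9
grasp_force: 0.0
top board xy [ 54.3 -25. ] size [152. 200.] yaw rel 0.004
scene board xy [ 52.  -12.8] size [165. 224.] yaw rel 0.003
```

```bash
python3 -m pendant '[{"x":0,"y":0,"z":0.04,"ax":0,"ay":0,"az":0,"hand":0.06},{"x":0,"y":0,"z":0.08,"ax":0,"ay":0,"az":0,"hand":0.06},{"x":0,"y":0,"z":0.1,"ax":0,"ay":0,"az":0,"hand":0.06},{"x":0.008,"y":0,"z":0.1,"ax":0,"ay":0,"az":0,"hand":0.06},{"x":0.014,"y":0,"z":0.1,"ax":0,"ay":0,"az":0,"hand":0.06},{"x":0.020,"y":0,"z":0.1,"ax":0,"ay":0,"az":0,"hand":0.06},{"x":0.026,"y":0,"z":0.1,"ax":0,"ay":0,"az":0,"hand":0.06},{"x":0.032,"y":0,"z":0.1,"ax":0,"ay":0,"az":0,"hand":0.06},{"x":0.038,"y":0,"z":0.1,"ax":0,"ay":0,"az":0,"hand":0.06},{"x":0.044,"y":0,"z":0.1,"ax":0,"ay":0,"az":0,"hand":0.06},{"x":0.050,"y":0,"z":0.1,"ax":0,"ay":0,"az":0,"hand":0.06},{"x":0.056,"y":0,"z":0.1,"ax":0,"ay":0,"az":0,"hand":0.06},{"x":0.062,"y":0,"z":0.1,"ax":0,"ay":0,"az":0,"hand":0.06},{"x":0.068,"y":0,"z":0.1,"ax":0,"ay":0,"az":0,"hand":0.06}]'; python3 m.py top; python3 -m pendant '[{"x":0.003,"y":0,"z":0,"ax":0,"ay":0,"az":0,"hand":0.06},{"x":0.006,"y":0,"z":0,"ax":0,"ay":0,"az":0,"hand":0.06}]'
```

```text
time_s: 13.88
position: [676.7, -139.6, 17.9]
tcp_rot: [0.002, 0.632, 0.775, 0.0]
wrist_force: [0.8, -5.9, 3.2]
width: 59.8
grasp_force: 2.7
top board xy [54.1 38. ] size [151. 158.] yaw rel 0.003
time_s: 14.22
position: [675.2, -133.7, 17.4]
tcp_rot: [0.002, 0.632, 0.775, -0.0]
wrist_force: [1.3, -4.6, 3.2]
width: 60.0
grasp_force: 2.8
```

```bash
python3 -m pendant '[{"x":0.003,"y":0,"z":0,"ax":0,"ay":0,"az":0,"hand":0.06},{"x":0.006,"y":0,"z":0,"ax":0,"ay":0,"az":0,"hand":0.06}]'; python3 -m pendant '[{"x":0.0015,"y":0,"z":0,"ax":0,"ay":0,"az":0,"hand":0.06},{"x":0.003,"y":0,"z":0,"ax":0,"ay":0,"az":0,"hand":0.06}]'
```

```text
time_s: 14.48
position: [674.0, -127.9, 17.4]
tcp_rot: [0.002, 0.632, 0.775, -0.0]
wrist_force: [1.5, -5.5, 3.7]
width: 60.2
grasp_force: 2.8
time_s: 14.72
position: [673.4, -124.9, 17.4]
tcp_rot: [0.001, 0.632, 0.775, -0.0]
wrist_force: [0.5, -6.5, 2.9]
width: 60.1
grasp_force: 3.2
```

```bash
python3 -m pendant '[{"x":0.0015,"y":0,"z":0,"ax":0,"ay":0,"az":0,"hand":0.06},{"x":0.003,"y":0,"z":0,"ax":0,"ay":0,"az":0,"hand":0.06}]'
```

```text
time_s: 14.98
position: [673.0, -124.7, 17.5]
tcp_rot: [0.003, 0.632, 0.775, -0.002]
wrist_force: [1.7, -17.1, 0.4]
width: 59.8
grasp_force: 8.6
```

The block reached the left fence. One more millimetre, then I retreat, rise and check.

```bash
python3 -m pendant '[{"x":0.001,"y":0,"z":0,"ax":0,"ay":0,"az":0,"hand":0.06},{"x":0.0015,"y":0,"z":0,"ax":0,"ay":0,"az":0,"hand":0.06}]'; python3 -m pendant '[{"x":-0.01,"y":0,"z":0,"ax":0,"ay":0,"az":0,"hand":0.06},{"x":-0.03,"y":0,"z":0,"ax":0,"ay":0,"az":0,"hand":0.06},{"x":-0.05,"y":0,"z":-0.05,"ax":0,"ay":0,"az":0,"hand":0.06},{"x":-0.07,"y":0,"z":-0.1,"ax":0,"ay":0,"az":0,"hand":0.06},{"x":-0.09,"y":0,"z":-0.11,"ax":0,"ay":0,"az":0,"hand":0.06},{"x":-0.12,"y":0,"z":-0.11,"ax":0,"ay":0,"az":0,"hand":0.06},{"x":-0.14,"y":0,"z":-0.11,"ax":0,"ay":0,"az":0,"hand":0.06}]'; python3 m.py top
python3 - <<'E'
from h import *
a=manip.read_camera("top")[130:260,180:350];b=manip.read_camera("scene")[150:270,195:345]
save("t5.png",np.hstack([cv2.resize(x,(400,400),interpolation=cv2.INTER_CUBIC) for x in(a,b)]))
T=wT();w=manip.read_camera("wrist");save("w5.png",cv2.resize(w,(800,600)))
E
```

```text
time_s: 15.22
position: [672.7, -124.7, 17.5]
tcp_rot: [0.004, 0.633, 0.775, -0.002]
wrist_force: [0.8, -19.5, -0.0]
width: 59.7
grasp_force: 9.7
time_s: 16.1
position: [699.1, -257.7, 124.8]
tcp_rot: [-0.001, 0.632, 0.775, -0.0]
wrist_force: [0.2, 0.7, -0.6]
width: 60.1
grasp_force: 0.0
top board xy [53.4 32.6] size [151. 199.] yaw rel -0.004
```

View pics/t5.png

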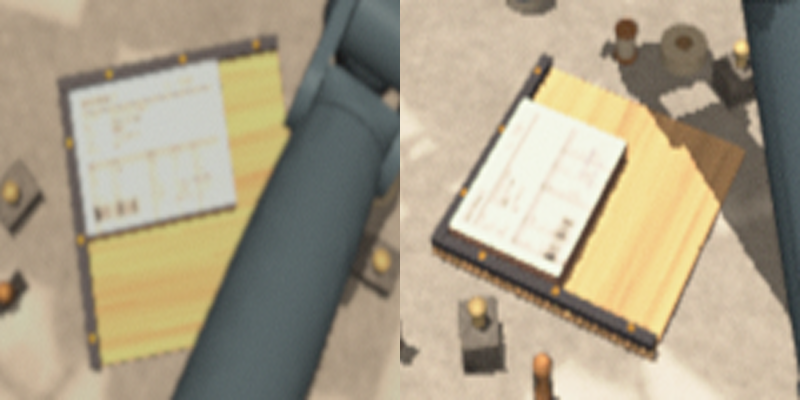

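View pics/w5.png

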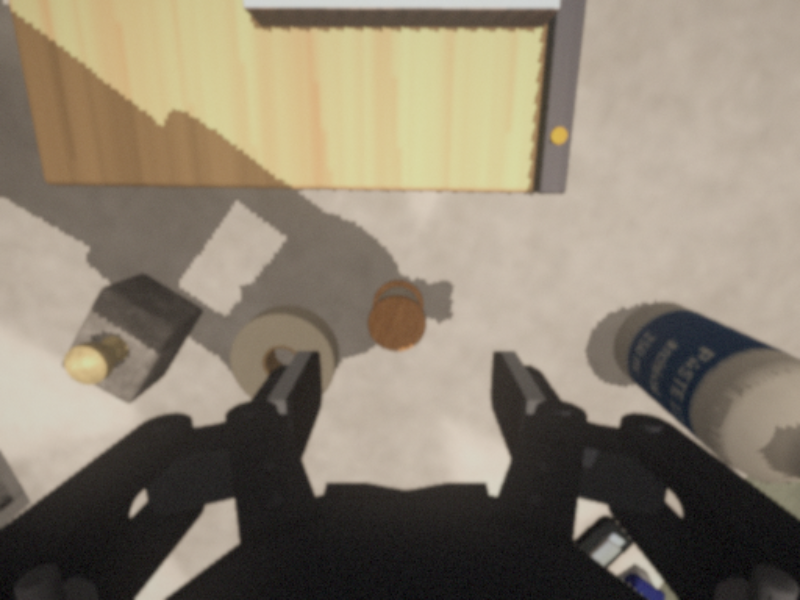

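Both pictures show the block square and home in the corner. I check the far gap numerically from the wrist picture, using the block corner near (559,8) and the fence's inner top edge near (551,60) to (543,180).

Run:
```python
from h import *
T=wT();T[:3,3]+=0
R=np.array([[np.cos(.2),np.sin(.2)],[-np.sin(.2),np.cos(.2)]])
for n,p,z in(("book far",(559,8),38),("book near",(246,8),38),("fence in",(551,60),27),("fence in",(543,180),27),("fence out",(566,190),27),("board near right",(46,184),12),("board floor fence",(532,185),12)):
    P=wz(np.array(p)*.64,z,T);print(n,np.round(R@(P[:2]-[600,-62]),1))
```

```text
book far [129.4 -65.5]
book near [-18.6 -65.6]
fence in [131. -85.]
fence in [ 132.1 -144. ]
fence out [ 145.1 -149.3]
board near right [-152.6 -146.7]
board floor fence [ 130.6 -146.8]
```

The far edge is within about 1 mm, but the y reading is less certain. I'll take one wrist look from over the left fence.

```bash
python3 -m pendant '[{"x":0.05,"y":0,"z":0,"ax":0,"ay":0,"az":0,"hand":0.06},{"x":0.1,"y":0,"z":0,"ax":0,"ay":0,"az":0,"hand":0.06},{"x":0.15,"y":0,"z":0,"ax":0,"ay":0,"az":0,"hand":0.06},{"x":0.2,"y":0,"z":0,"ax":0,"ay":0,"az":0,"hand":0.06},{"x":0.25,"y":0,"z":0,"ax":0,"ay":0,"az":0,"hand":0.06},{"x":0.26,"y":0,"z":0,"ax":0,"ay":0,"az":0,"hand":0.06},{"x":0.26,"y":0,"z":0,"ax":0,"ay":0,"az":0,"hand":0.06}]'
python3 - <<'E'
from h import *
np.save("T6.npy",wT());w=manip.read_camera("wrist");np.save("w6.npy",w);save("w6.png",cv2.resize(w,(800,600),interpolation=cv2.INTER_CUBIC))
E
```

```text
time_s: 17.23
position: [647.2, -0.9, 126.3]
tcp_rot: [0.0, 0.631, 0.775, -0.0]
wrist_force: [-0.2, 0.3, 0.4]
width: 59.9
grasp_force: 0.0
```

View pics/w6.png

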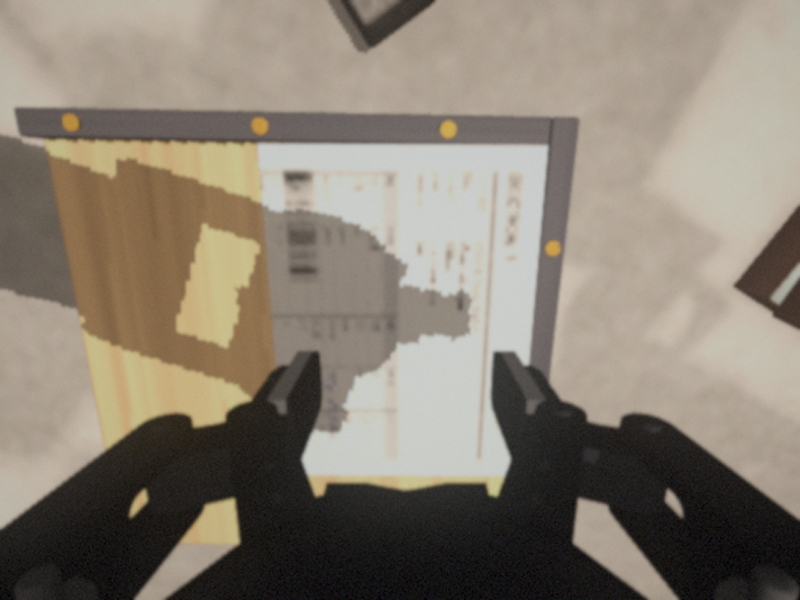

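The page's corner at (548,143) meets the fences' inner corner at about (550,142), with no gap along either fence, and the fingers are clear of everything. I hand in.

```bash
python3 -c "
from bench import manip
print(manip.hand_in())"
```

```text
the job is handed in; nothing more can be done
None
```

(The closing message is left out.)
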